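# Slide the clamped filter plate off the shelf edge to hang on its peg

### The job

Swing the red clamp arm fully back out of the way, then push the standing copper filter plate along the ash shelf so that its eye runs onto the steel peg, and on over the shelf's edge until the plate hangs freely from the peg, clear of the shelf and at rest. Only push the plate, gently: do not grip it or lift it. Leave the insulator, the spare knob, the kidney dish and the arrow marker where they are.

Things in the scene. Friction and masses are not known exactly. Their poses are not given: they have to be found in the camera images.
- shelf: Fixed pale ash board on the bench, 250 (x) x 440 (y) mm, top at z 30 mm. Place and yaw vary. Origin: on the bench under the middle of the drop edge, off which the plate is pushed; +x points over this edge to the peg post, z up. Board spans x -250..0, y -220..220. Beyond the edge: open gap of 100 mm, then a dark steel post (40 mm wide, near face at x 100, top at z 105) that carries the peg.
- peg_tip (a point): Free end of the horizontal steel peg, on its axis. The peg is 10 mm thick, runs from the post back towards the robot along the shelf's -x and ends 30 mm short of the edge, over the board (shelf frame x -30, y 0, z 83: 53 mm above the board's top).
- peg_root (a point): Where the peg's axis meets the post: shelf frame x 100, y 0, z 83.
- filter: Loose copper plate 120 (y) x 6 (x) mm, upright in the middle of a grey foot 52 (x) x 120 (y) x 14 mm high; total height 70 mm, 0.3 to 0.6 kg. Origin: centre of the foot's underside; z up; front and back alike. Round 32 mm eye through it along x, centre 46 mm up: standing, its top clears the peg by 4 mm; hanging it sits 4 mm lower, foot wholly past the edge (origin over 26 mm beyond).
- eye (a point): Centre of the filter plate's eye.
- clamp_arm (a joint): Angle of the red clamp arm about its upright pivot: 0 = across the shelf (along its -y, in front of the plate), grows as the tip swings to the shelf's +x; stop at 1.6 rad (fully back, along the shelf's +x, beside the lane). Starts at 0 to 0.4, stays where it is left; about 2 N moves it.
- clamp_pivot (a point): Pivot axis of the clamp arm, at the arm's mid-height: shelf frame x -70, y 175, z 52.
- clamp_tip (a point): Point on the clamp arm 145 mm from the pivot, at mid-height. The arm is a bar 16 mm wide and 16 mm high (14 to 30 mm above the board) and 155 mm long, with a black upright grip 18 mm thick at this point, up to 58 mm above the board.
- insulator: White ribbed ceramic insulator, 44 mm diameter, 60 mm tall, standing on the board; origin at its base. Must not be disturbed.
- spare_knob: Black bakelite knob, 44 mm diameter, 42 mm tall, standing on the board; origin at its base. Must not be disturbed.
- kidney_dish: Stainless kidney dish about 110 x 220 x 40 mm on the bench; origin under its middle. Must not be disturbed.
- arrow_marker: Green acrylic arrow marker, 100 x 60 x 8 mm, lying on the bench; origin under its shaft. Must not be disturbed.
Things that resemble listed ones, but are neither listed nor needed, are in the scene too. There is more than one size of the filter; the one meant has the size given above.

How it is judged:
By the outcome, as a careful person would: the job done as asked, in the order asked, and still so for the second after the job is handed in, with the robot touching nothing.
It also fails if it takes over 72 s, if anything falls off the work surface, if the arm or the gripper's body presses on something with over 40 N, if the wrist force passes 120 N, or if a joint passes its speed limit or range.

### The arm

A 6-joint arm with a two-finger parallel gripper is mounted at the origin on the work surface. World frame = base frame: x ahead of the robot, y to its left, z up, the work surface at z = 0. Lengths are in mm, angles in rad, forces in N, time in s.
With the tool pointing down it reaches from about 350 to 850 mm from the base axis. Payload 8.1 kg.
Tool frame: the origin (TCP) lies midway between the tips of the shut fingers; the grasp point (between the pads) lies arm.pinch_z behind it (arm.pinch_z is the distance from the TCP to the grasp point, in mm); z points along the fingers, x is the direction in which the jaws open and shut, and the axes are right-handed (so a half turn about z gives the same grasp; the last joint's range is limited). The gripper opens to 93 mm and grips with 3 to 60 N. Pads are 15 mm wide; open, the fingers measure 128 mm over their backs; the gripper's body (75 mm by 188 mm) begins 65 mm behind the grasp point.
Start: joints at [-0.085, 0.13, 1.488, -0, 1.523, -0.085], TCP at [600.004, 0.022, 218.635] pointing down, gripper open.
Joint ranges: [-2.96, 2.96], [-0.89, 2.26], [0.02, 2.5], [-1.34, 4.48], [0, 2.73], [-2.66, 2.66]. Speed limits (rad/s): [2.39, 2.39, 2.79, 3.14, 3.14, 3.14].

### API

Orientations are given as a rotation vector (axis times angle).
In Python, from bench import arm gives the robot as it stands.
- The arm moves only by the shell command python3 -m jog 'ROWS' [FORCE]. ROWS is JSON, a list of rows, each a list of 5 numbers: the closure in counts, from 0 (fully open) to 255 (shut), then the shift along the tool's x, y, z in m, then the turn about the tool's z in rad. In form: [[hand, tx, ty, tz, turn], ...]. A call has 1 to 5 rows; each row shifts and turns the commanded pose from where the row before left it, along the tool's axes as they then stand; what a row does not reach is not made up. A row lasts 1/8 s, in which the tool goes at most 62.5 mm and 10.7 degrees, less where a joint would pass 70% of its speed; a pose out of reach is approached as far as the arm can. A call with a gripper value outside its range is refused whole. The fingers move at their own pace and stop on an object; FORCE is the grip in N (left out, the last holds). Time passes only in rows, so rows that do not move let the fingers close. It gives the time, the measured TCP pose, the force and the opening at its end, in the units of the state.
- arm.get_state(): the state, without advancing time (a new reading comes with each control period).
- arm.read_camera(name): name is "scene" or "side" or "wrist"; returns a dict with "image" (400x640x3 uint8, blue, green, red), "intrinsics" (3x3 intrinsics, pixels), "D" ([k1, k2, p1, p2, k3] as OpenCV has them; the pictures are not rectified), "world_from_camera" (4x4, takes a point from camera to world coordinates). Camera axes: x right, y up, looking along -z (the intrinsics and any distortion apply to the point x, -y, -z); pixel columns grow to the right and rows downward; lengths in mm; the calibration is good to about 2 mm. A picture is of the moment at which its call begins. There is no depth.
- arm.sign_off(): hands the job in, once; it reports no verdict.
The state is a dict: "time_s": time; "joint_pos": joint angles; "qd": joint speeds; "joint_torque": joint torques, N m; "tcp_pos": TCP position; "eef_rot": TCP orientation; "ft_force": force on the tool from outside, world axes, zero at the start; "moment": the same for the moment, N m; "gripper_width": finger opening in mm.
Only numpy, scipy, OpenCV 4.12 (cv2) and the standard library are available. Lean on these libraries where they do the work, as an engineer would, in place of code of your own. Each camera call takes 0.05 s, during which the arm holds its last target.

## Working session

There is one attempt and no reset: what is moved stays moved. The work goes in short steps, Python scripts to look and compute and a shell command to move; the robot and the scene stay as the last step left them, time stands still between calls to the robot, and variables do not carry over. Pictures are saved under pics/ and viewed, and the job is handed in when it is done.

```bash
ls; mkdir -p pics
python3 - <<'E'
from bench import arm
import cv2,pickle
s=arm.get_state();print(s['tcp_pos'],s['eef_rot'],s['time_s'],arm.pinch_z)
for n in ['scene','side','wrist']:
    c=arm.read_camera(n);cv2.imwrite(f'pics/{n}0.png',c['image']);pickle.dump(c,open(f'pics/{n}0.pkl','wb'))
    print(n,c['intrinsics'].tolist() if hasattr(c['intrinsics'],'tolist') else c['intrinsics'],c['D'],c['world_from_camera'])
E
```

```text
pics
[5.99421259e+02 8.12480831e-02 2.17591767e+02] [-3.14141273e+00 -4.48131374e-05  2.87085365e-03] 0.0 18.8
scene [[485.9088419862865, 0.0, 314.93714239804814], [0.0, 485.9088419862865, 196.82645988054605], [0.0, 0.0, 1.0]] [-0.14471202  0.          0.          0.          0.        ] [[-5.83921615e-01 -5.23049585e-01  6.20849965e-01  1.33176449e+03]
 [ 8.11717813e-01 -3.64650397e-01  4.56228321e-01  5.47760777e+02]
 [-1.22368476e-02  7.70356554e-01  6.37495914e-01  9.00039728e+02]
 [ 0.00000000e+00  0.00000000e+00  0.00000000e+00  1.00000000e+00]]
side [[468.53887135239484, 0.0, 312.2516743851418], [0.0, 468.53887135239484, 198.46920481912863], [0.0, 0.0, 1.0]] [-0.11101642  0.          0.          0.          0.        ] [[ 9.85808718e-01  7.84644237e-02 -1.48406558e-01  2.76893386e+02]
 [-1.67606961e-01  5.09745948e-01 -8.43840610e-01 -1.28069572e+03]
 [ 9.43817473e-03  8.56739402e-01  5.15663183e-01  8.57049786e+02]
 [ 0.00000000e+00  0.00000000e+00  0.00000000e+00  1.00000000e+00]]
wrist [[313.23624969858975, 0.0, 316.789708667464], [0.0, 313.23624969858975, 203.9987432121033], [0.0, 0.0, 1.0]] [0.01470905 0.         0.         0.         0.        ] [[ 9.99997621e-01  4.16521033e-06  2.18107904e-03  6.00364021e+02]
 [-5.39986433e-04  9.69339199e-01  2.45725916e-01  6.72636222e+01]
 [-2.11318191e-03 -2.45726510e-01  9.69336895e-01  3.83611263e+02]
 [ 0.00000000e+00  0.00000000e+00  0.00000000e+00  1.00000000e+00]]
```

View pics/scene0.png

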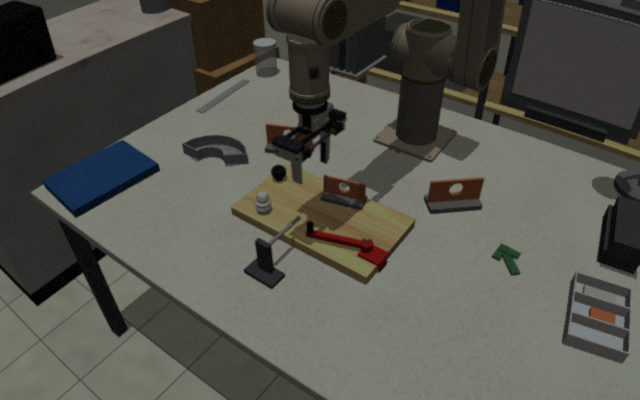

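View pics/side0.png

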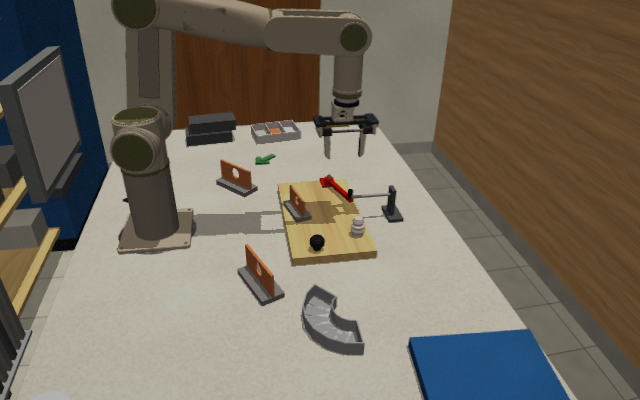

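View pics/wrist0.png

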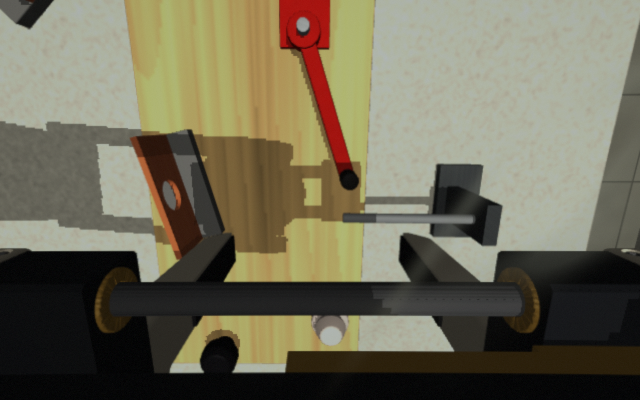

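The scene view shows the shelf with the plate at (344,190), the clamp arm from its pivot (372,245) to the grip (310,229), the peg and post at (265,255), the insulator at (264,203) and the knob at (279,173). In the wrist view the plate's yaw is off from the shelf's. Next I'll enlarge for exact pixels.

```bash
cat > h.py <<'E'
import numpy as np,cv2,pickle
def ray(c,u,v):
    K=np.array(c['intrinsics']);D=np.array(c['D']);T=np.array(c['world_from_camera'])
    p=cv2.undistortPoints(np.array([[[u,v]]],float),K,D)[0,0]
    return T[:3,3],T[:3,:3]@np.array([p[0],-p[1],-1.])
def at(c,u,v,z):
    o,d=ray(c,u,v);return o+d*(z-o[2])/d[2]
def proj(c,P):
    K=np.array(c['intrinsics']);T=np.array(c['world_from_camera'])
    q=(np.atleast_2d(P)-T[:3,3])@T[:3,:3]*[1,-1,-1]
    return cv2.projectPoints(q,np.zeros(3),np.zeros(3),K,np.array(c['D']))[0][:,0]
def load(n): return pickle.load(open(f'pics/{n}.pkl','rb'))
def snap(n,out):
    from bench import arm
    c=arm.read_camera(n);cv2.imwrite(f'pics/{out}.png',c['image']);pickle.dump(c,open(f'pics/{out}.pkl','wb'));return c
def crop(c,x,y,w,h,k,out): cv2.imwrite(f'pics/{out}.png',cv2.resize(c['image'][y:y+h,x:x+w],None,fx=k,fy=k,interpolation=cv2.INTER_CUBIC))
E
python3 - <<'E'
from h import *
crop(load('scene0'),225,160,200,140,4,'c1');crop(load('side0'),265,165,150,110,5,'c2')
w=load('wrist0');w['image']=np.clip(w['image']*1.5,0,255).astype('uint8');crop(w,120,0,400,300,2,'c3')
E
```

```text
(no output)
```

View pics/c1.png

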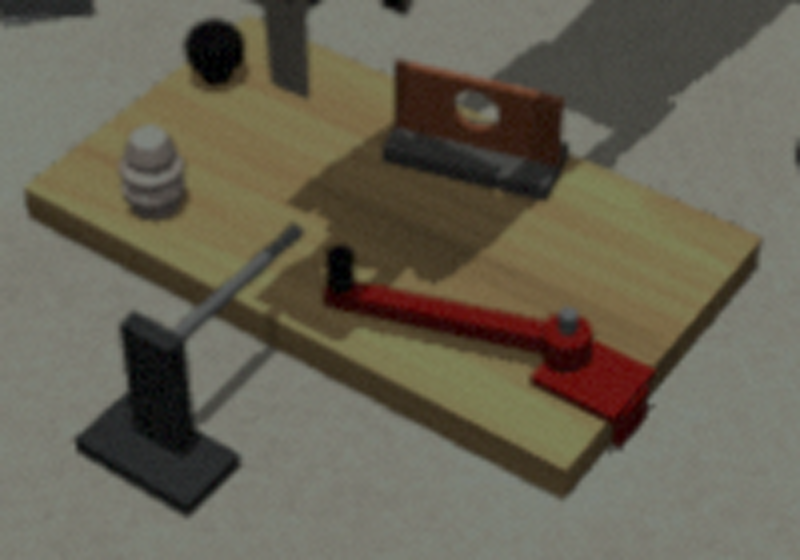

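View pics/c2.png

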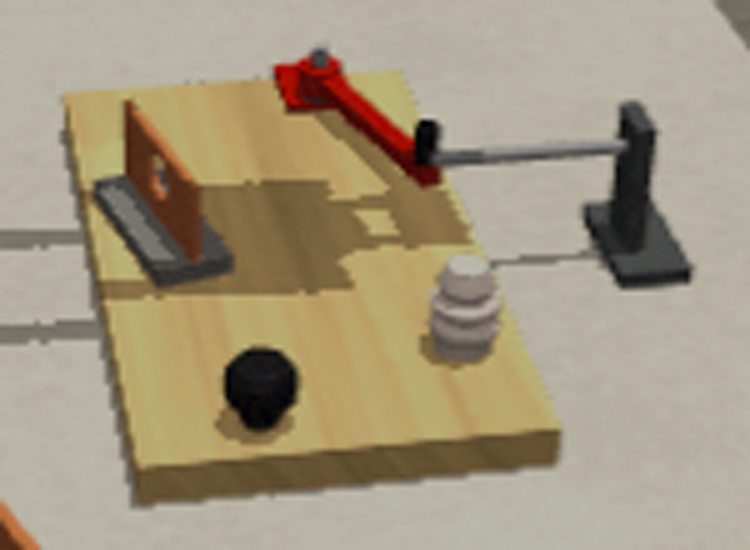

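View pics/c3.png

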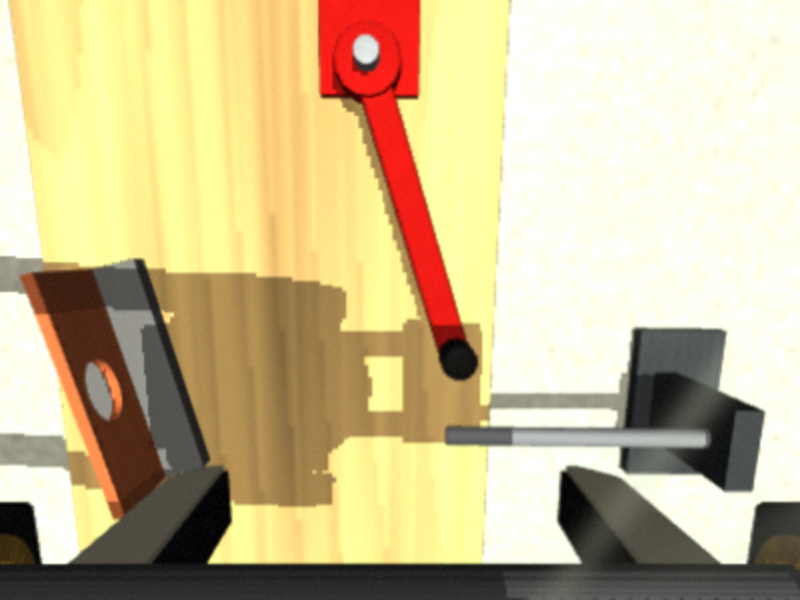

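Run:
```python
from h import *
from scipy.optimize import least_squares
S,D,W=load('scene0'),load('side0'),load('wrist0')
obs=[(S,25,195,4,225,160,(0,-220,30)),(S,565,470,4,225,160,(0,220,30)),(S,760,242,4,225,160,(-250,220,30)),
(D,135,467,5,265,165,(-250,-220,30)),(D,560,430,5,265,165,(0,-220,30)),(D,402,70,5,265,165,(0,220,30)),(D,65,93,5,265,165,(-250,220,30)),
(S,296,233,4,225,160,(-30,0,83)),(W,446,436,2,120,0,(-30,0,83)),(W,706,438,2,120,0,(100,0,83)),(S,180,333,4,225,160,(100,0,83)),(D,628,148,5,265,165,(100,0,83))]
px=[np.array([u/k+x,v/k+y]) for _,u,v,k,x,y,_ in obs]
def tw(p,P):
    c,s=np.cos(p[2]),np.sin(p[2]);return np.array([p[0]+c*P[0]-s*P[1],p[1]+s*P[0]+c*P[1],P[2]])
f=lambda p:np.concatenate([proj(o[0],tw(p,o[6]))[0]-q for o,q in zip(obs,px)])
r=least_squares(f,[680,0,0],x_scale=[1,1,.01],loss='soft_l1');print(r.x);print(r.fun.reshape(-1,2).round(1))
p=r.x
def inv(P): 
    d=np.array(P[:2])-p[:2];c,s=np.cos(p[2]),np.sin(p[2]);return np.array([c*d[0]+s*d[1],-s*d[0]+c*d[1]]).round(1)
print('pivot pred',tw(p,(-70,175,52)), 'pegtip',tw(p,(-30,0,83)))
g=lambda c,u,v,k,x,y,z:(at(c,u/k+x,v/k+y,z),inv(at(c,u/k+x,v/k+y,z)))
print('grip top W',g(W,459,357,2,120,0,88)); print('grip top S',g(S,340,250,4,225,160,88)); print('D',g(D,428,123,5,265,165,88))
print('pivot W',g(W,366,48,2,120,0,80))
for n,u,v in [('topA',22,274),('topB',115,518),('topA2',35,272)]: print('plate W',n,g(W,u,v,2,120,0,100))
for n,u,v in [('footA',143,260),('footB',208,460)]: print('foot W',n,g(W,u,v,2,120,0,44))
for n,u,v in [('t1',398,62),('t2',562,98)]: print('plate S',n,g(S,u,v,4,225,160,100))
for n,u,v in [('f1',386,148),('f2',548,187)]: print('foot S',n,g(S,u,v,4,225,160,44))
for n,u,v in [('t1',129,101),('t2',200,190)]: print('plate D',n,g(D,u,v,5,265,165,100))
for n,u,v in [('backcorner',160,275),('frontc',232,262),('far',95,183)]: print('foot D',n,g(D,u,v,5,265,165,44))
print('ins D',g(D,465,262,5,265,165,90),'S',g(S,150,132,4,225,160,90)); print('knob D',g(D,258,352,5,265,165,72),'S',g(S,215,30,4,225,160,72))
```

```text
[ 6.55640242e+02 -2.32845473e+01 -1.24737389e-02]
[[-1.3 -2.3]
 [-0.6  0.4]
 [ 0.3 -1. ]
 [-0.2 -0.5]
 [ 0.2 -0.9]
 [-0.5 -0.7]
 [-0.6 -0.7]
 [-0.4 -0.7]
 [-0.3 -0.5]
 [ 0.1  0.1]
 [-5.3  4.3]
 [-0.8 -0.6]]
pivot pred [587.8285357 152.5749775  52.       ] pegtip [625.64257615 -22.9103448   83.        ]
grip top W (array([630.90004271,  17.40704647,  88.        ]), array([-25.2,  40.4]))
grip top S (array([628.49026571,  14.61161541,  88.        ]), array([-27.6,  37.6]))
D (array([632.59646211,  14.42364606,  88.        ]), array([-23.5,  37.4]))
pivot W (array([587.78206396, 151.70113865,  80.        ]), array([-70. , 174.1]))
plate W topA (array([435.84227287,  56.34965516, 100.        ]), array([-220.8,   76.9]))
plate W topB (array([463.86604673, -59.96244406, 100.        ]), array([-191.3,  -39.1]))
plate W topA2 (array([441.65611113,  57.22904522, 100.        ]), array([-215. ,   77.8]))
foot W footA (array([467.70883313,  61.56091459,  44.        ]), array([-189. ,   82.5]))
foot W footB (array([493.64744086, -49.4509571 ,  44.        ]), array([-161.7,  -28.2]))
plate S t1 (a
[... 423 characters left out ...]
)
plate D t2 (array([468.12911076, -65.14833336, 100.        ]), array([-187. ,  -44.2]))
foot D backcorner (array([441.88653498, -71.6115179 ,  44.        ]), array([-213.1,  -51. ]))
foot D frontc (array([488.82542255, -63.93928927,  44.        ]), array([-166.3,  -42.7]))
foot D far (array([414.61788995,  44.18490231,  44.        ]), array([-241.8,   64.5]))
ins D (array([ 614.21552225, -154.22585296,   90.        ]), array([ -39.8, -131.4])) S (array([ 609.45534194, -155.26028963,   90.        ]), array([ -44.5, -132.5]))
knob D (array([ 480.67427192, -200.92516232,   72.        ]), array([-172.7, -179.8])) S (array([ 477.21706634, -208.38354698,   72.        ]), array([-176.1, -187.3]))
```

The shelf fit holds to about 1 px: origin (655.6, -23.3), yaw -0.0125. The one outlier is the peg root in the scene view, where I picked a post corner. The pivot prediction matches. The clamp stands at about 0.32 rad. The plate measures about 119.6 mm long, so it's the right one. It stands at about (-205, 17) in the shelf frame with a yaw of about +0.25. First I'll shut the fingers and go to the -x side of the clamp bar.

```bash
python3 -m jog '[[255,-0.014,-0.0255,0.02,0],[255,0,0,0.03,-0.15],[255,0,0,0.02,-0.15],[255,0,0,0,0],[255,0,0,0,0]]' 20; python3 -m jog '[[255,0,0,0.02,0],[255,0,0,0.03,0],[255,0,0,0.03,0],[255,0,0,0.018,0],[255,0,0,0,0]]'
python3 - <<'E'
from h import *
from bench import arm
s=arm.get_state();print(s['tcp_pos'],s['eef_rot'],s['ft_force'],s['gripper_width'])
snap('side','side1');c=snap('scene','scene1');crop(c,225,120,200,150,4,'c4');crop(load('side1'),250,130,180,140,4,'c5')
E
```

```text
time_s: 0.78
tcp_pos: [586.4, 25.5, 149.5]
eef_rot: [3.107, 0.464, 0.001]
ft_force: [-0.3, 0.5, 0.2]
gripper_width: 47.7
time_s: 1.4
tcp_pos: [584.6, 25.6, 48.8]
eef_rot: [-3.106, -0.469, 0.005]
ft_force: [-0.1, -0.2, 0.4]
gripper_width: 0.9
[584.60486679  25.57267367  48.76905384] [-3.10580049 -0.46851092  0.00506848] [-0.10178131 -0.18964958  0.43578152] 0.918446627473388
```

View pics/c4.png

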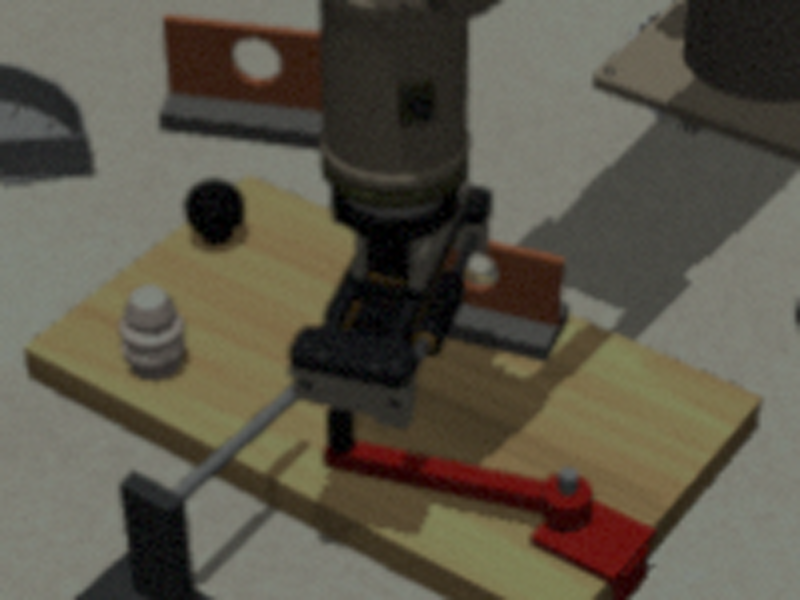

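View pics/c5.png

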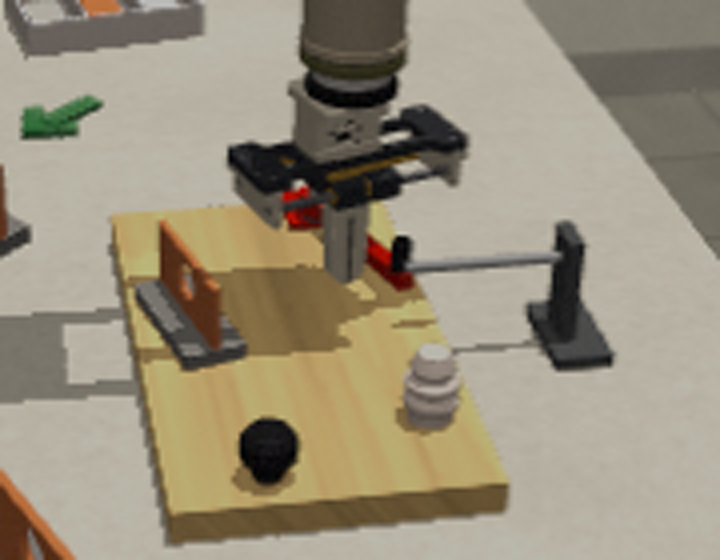

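The shut fingers stand beside the bar, clear of it. Now I'll sweep along the arc.

```bash
python3 -m jog '[[255,0.014,0,0,0],[255,0.0194,0.0025,0,-0.16],[255,0.0194,0.0025,0,-0.16],[255,0.0194,0.0025,0,-0.16]]'; python3 -m jog '[[255,0.0194,0.0025,0,-0.16],[255,0.0194,0.0025,0,-0.16],[255,0.0194,0.0025,0,-0.16],[255,0,0,0,0]]'
python3 - <<'E'
from h import *
c=snap('side','side2');crop(c,250,130,180,140,4,'c6')
c=snap('scene','scene2');crop(c,225,160,200,150,4,'c7')
E
```

```text
time_s: 2.0
tcp_pos: [656.1, 48.6, 52.7]
eef_rot: [2.902, 1.201, 0.003]
ft_force: [-1.6, 0.7, 1.6]
gripper_width: 0.7
time_s: 2.5
tcp_pos: [696.0, 91.9, 52.4]
eef_rot: [2.537, 1.85, 0.004]
ft_force: [-0.1, -0.7, -1.0]
gripper_width: 0.4
```

View pics/c6.png

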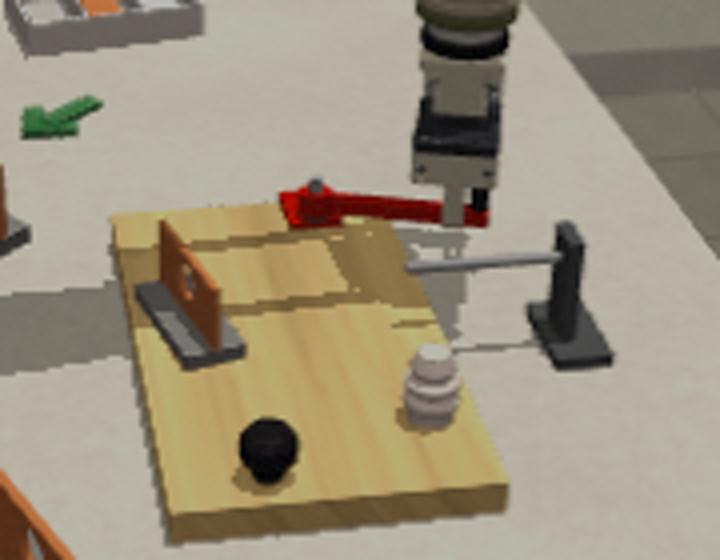

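View pics/c7.png

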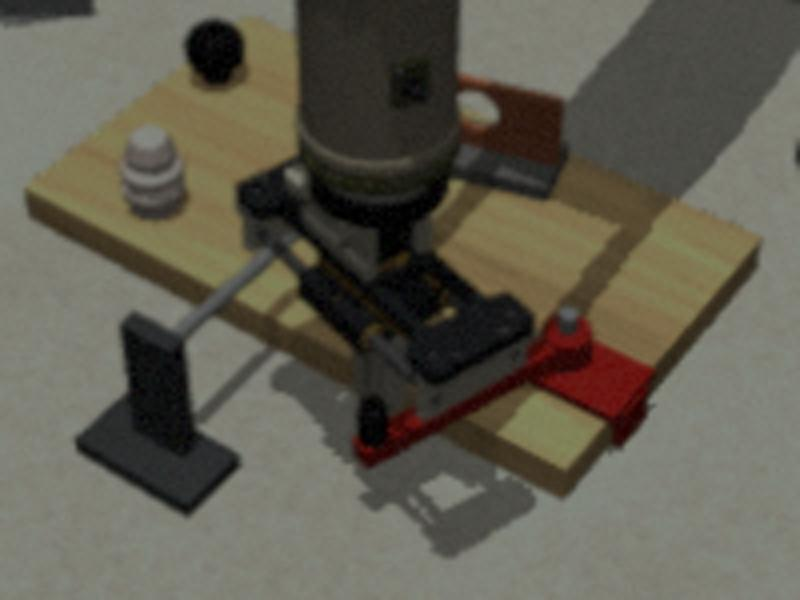

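```bash
python3 -m jog '[[255,0.0194,0.0025,0,-0.16],[255,0.012,0.001,0,-0.1],[255,0.006,0,0,-0.05],[255,0,0,0,0]]'; python3 -m jog '[[255,0.003,0,0,0],[255,0.002,0,0,0],[255,0,0,0,0]]'; python3 -m jog '[[255,0.002,0,0,0],[255,0.00,0,0,0]]'
```

```text
time_s: 3.1
tcp_pos: [706.0, 125.8, 51.4]
eef_rot: [2.225, 2.217, 0.001]
ft_force: [-0.4, -0.5, -0.5]
gripper_width: 0.0
time_s: 3.48
tcp_pos: [706.1, 131.1, 51.0]
eef_rot: [2.223, 2.219, 0.001]
ft_force: [1.0, -1.1, 2.8]
gripper_width: 0.5
time_s: 3.72
tcp_pos: [706.0, 133.4, 50.9]
eef_rot: [2.222, 2.22, 0.001]
ft_force: [0.9, -1.5, 2.3]
gripper_width: 0.5
```

```bash
python3 -m jog '[[255,0.002,0,0,0],[255,0.002,0,0,0],[255,0,0,0,0]]';python3 -m jog '[[255,0.002,0,0,0],[255,0,0,0,0]]'
python3 - <<'E'
from h import *
c=snap('side','side3');crop(c,250,130,180,140,4,'c6')
c=snap('wrist','wrist3')
E
```

```text
time_s: 4.1
tcp_pos: [706.1, 134.0, 50.8]
eef_rot: [2.222, 2.217, -0.005]
ft_force: [0.2, -13.1, 3.9]
gripper_width: 0.6
time_s: 4.35
tcp_pos: [706.1, 134.2, 50.8]
eef_rot: [2.222, 2.215, -0.008]
ft_force: [-0.7, -18.2, 5.8]
gripper_width: -0.1
```

View pics/c6.png

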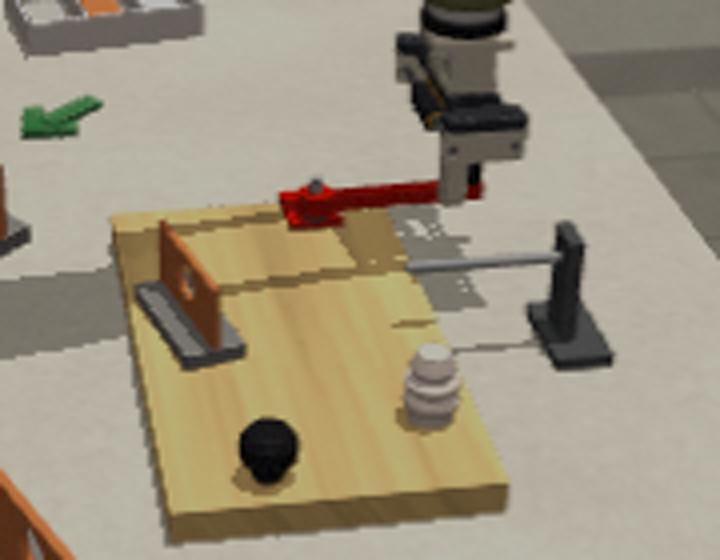

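View pics/wrist3.png

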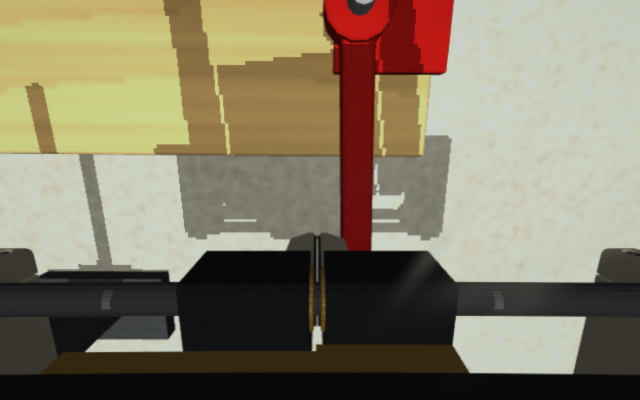

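The clamp is at its stop: the force jumped to 18 N and the bar lies along shelf +x. I'll back off, rise, and go behind the plate.

```bash
python3 -m jog '[[255,-0.03,0,0,0],[255,0,0,-0.05,0],[255,0,0,-0.06,0],[255,0,-0.05,-0.03,0],[255,-0.02,-0.05,0,0]]'; python3 -m jog '[[70,-0.02,-0.05,0,-0.12],[70,-0.02,-0.05,0,-0.12],[70,-0.028,-0.05,0,0],[70,-0.025,-0.01,0,0],[70,0,0,0,0]]'
python3 - <<'E'
from h import *
from bench import arm
c=snap('wrist','wrist4');s=arm.get_state();print(s['tcp_pos'],s['eef_rot'],s['gripper_width'])
c=snap('side','side4')
E
```

```text
time_s: 5.08
tcp_pos: [606.4, 90.5, 194.0]
eef_rot: [2.219, 2.22, 0.007]
ft_force: [0.1, -0.6, 0.4]
gripper_width: 0.8
time_s: 5.7
tcp_pos: [461.9, -23.1, 190.4]
eef_rot: [-1.943, -2.468, 0.0]
ft_force: [-0.3, 0.3, 1.0]
gripper_width: 46.0
[462.43639606 -22.19618904 190.4429518 ] [-1.94218516e+00 -2.46842039e+00 -4.92947588e-04] 50.22462963706896
```

View pics/wrist4.png

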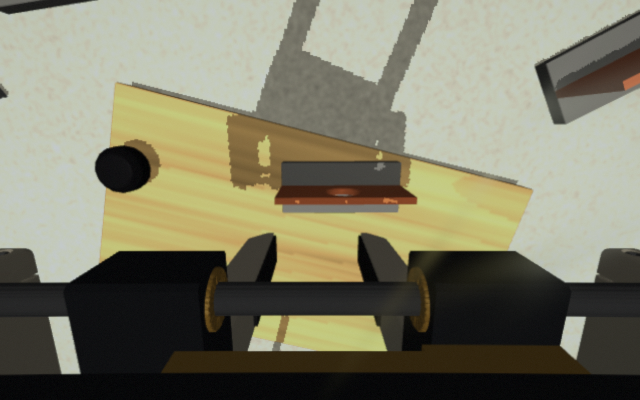

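View pics/side4.png

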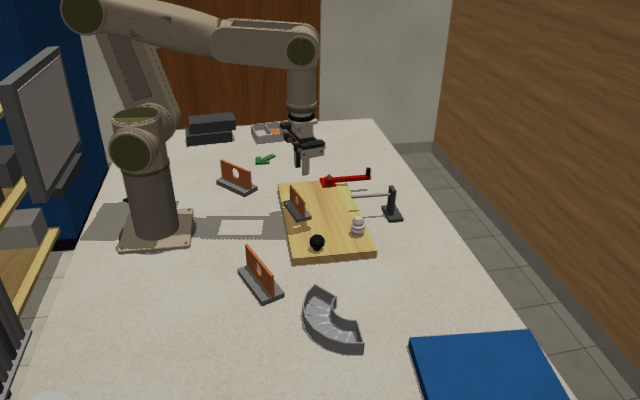

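```bash
cat >> h.py <<'E'
p0=(655.64,-23.28,-0.01247)
def inv(P,p=p0):
    d=np.array(P[:2])-p[:2];c,s=np.cos(p[2]),np.sin(p[2]);return np.array([c*d[0]+s*d[1],-s*d[0]+c*d[1]])
def tw(P,p=p0):
    c,s=np.cos(p[2]),np.sin(p[2]);return np.array([p[0]+c*P[0]-s*P[1],p[1]+s*P[0]+c*P[1],P[2]])
def platepix(c,x,y,yaw):
    "projected foot-top corners and plate-top corners"
    q=[]
    for a,b,z in [(-26,-60,44),(-26,60,44),(26,60,44),(26,-60,44),(-3,-60,100),(-3,60,100),(3,60,100),(3,-60,100)]:
        q.append(tw((x+a*np.cos(yaw)-b*np.sin(yaw),y+a*np.sin(yaw)+b*np.cos(yaw),z)))
    return proj(c,np.array(q))
E
python3 - <<'E'
from h import *
c=load('wrist4')
print(c['world_from_camera'][:3,3])
for u,v,z in [(282,162,44),(401,162,44),(275,202,100),(416,202,100),(282,212,44),(401,212,44)]: print(u,v,z,inv(at(c,u,v,z)).round(1))
print(platepix(c,-205,17,.25).round(0).tolist())
w=c; w['image']=np.clip(w['image']*1.5,0,255).astype('uint8');crop(w,240,130,200,110,4,'c8')
E
```

```text
[396.85453525 -39.41426641 356.29756191]
282 162 44 [-215.5  -44.1]
401 162 44 [-244.5   70.5]
275 202 100 [-189.  -38.]
416 202 100 [-218.2   77. ]
282 212 44 [-165.1  -32.8]
401 212 44 [-195.4   86.5]
[[279.0, 161.0], [399.0, 161.0], [396.0, 212.0], [280.0, 212.0], [272.0, 196.0], [415.0, 196.0], [414.0, 203.0], [272.0, 203.0]]
```

View pics/c8.png

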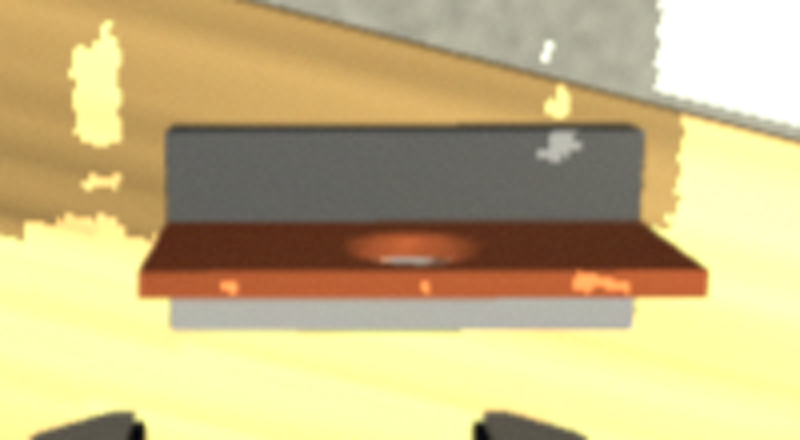

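The wrist view confirms the plate at shelf (-204.5, 19) with yaw 0.25, the foot's corners matching to 2-3 px. Next I'll go down behind it.

```bash
python3 -m jog '[[70,0.0226,-0.0507,0,0],[70,0,0,0.05,0],[70,0,0,0.05,0],[70,0,0,0.04,0],[70,0,0,0.0125,0]]'; python3 -m jog '[[70,0,0,0,0]]'
python3 - <<'E'
from h import *
c=snap('side','side5');crop(c,250,130,180,140,4,'c6')
c=snap('wrist','wrist5')
E
```

```text
time_s: 6.42
tcp_pos: [406.1, -10.9, 35.5]
eef_rot: [-1.936, -2.468, 0.004]
ft_force: [0.6, 0.9, 0.5]
gripper_width: 67.3
time_s: 6.55
tcp_pos: [408.0, -11.6, 38.0]
eef_rot: [-1.938, -2.47, 0.001]
ft_force: [0.6, -0.2, 0.7]
gripper_width: 67.5
```

View pics/c6.png

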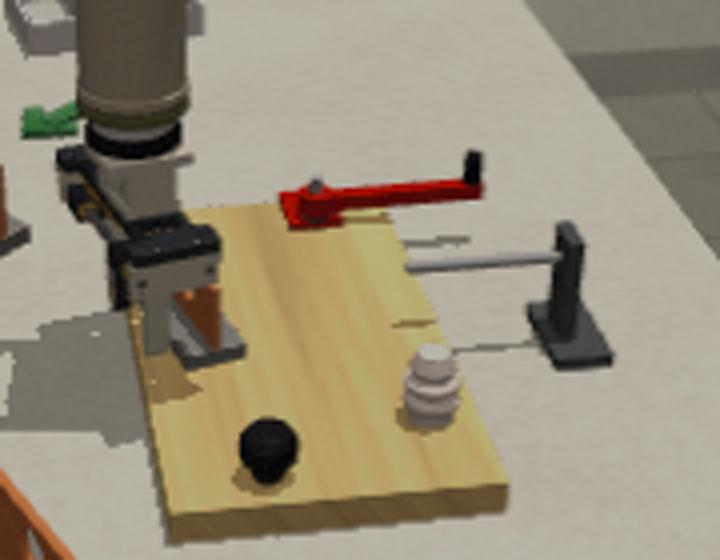

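View pics/wrist5.png

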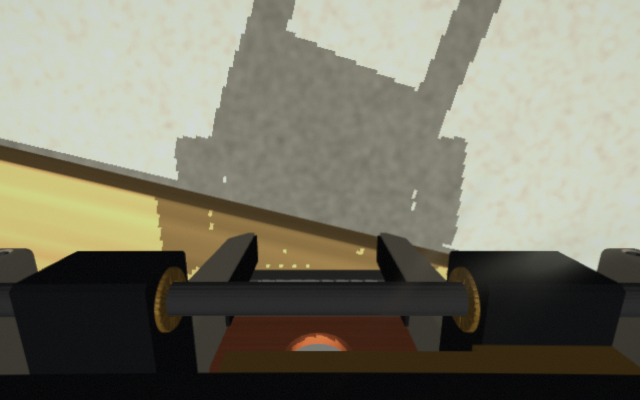

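```bash
python3 -m jog '[[70,0,0.005,0,0],[70,0,0.005,0,0],[70,0,0.003,0,0],[70,0,0.0055,0,0.05],[70,0,0.0055,0,0.05]]'; python3 -m jog '[[70,0,0.0055,0,0.05],[70,0,0.0055,0,0.05],[70,0,0.0055,0,0.05],[70,0,0,0,0]]'
python3 - <<'E'
from h import *
c=snap('scene','scene6');crop(c,225,100,200,150,4,'c6');c=snap('side','side6');crop(c,250,130,180,140,4,'c7')
E
```

```text
time_s: 7.28
tcp_pos: [431.4, -6.6, 38.1]
eef_rot: [-2.063, -2.368, 0.001]
ft_force: [-4.1, 0.2, 2.6]
gripper_width: 67.3
time_s: 7.78
tcp_pos: [448.4, -5.2, 38.1]
eef_rot: [2.233, 2.21, 0.0]
ft_force: [-0.3, 0.1, 1.1]
gripper_width: 67.2
```

View pics/c6.png

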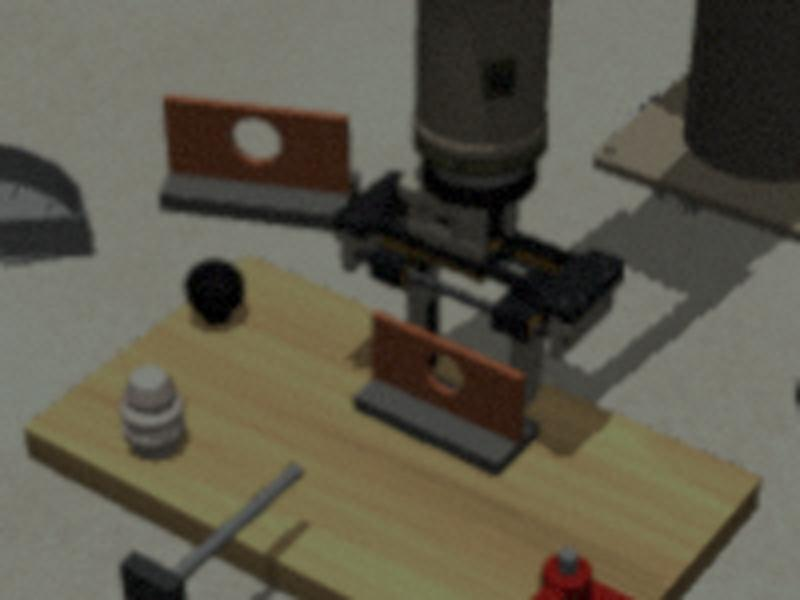

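View pics/c7.png

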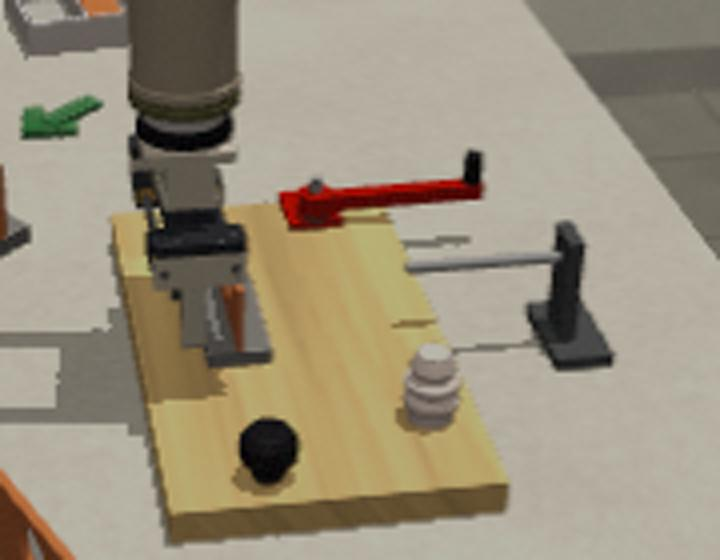

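```bash
cat >> h.py <<'E'
def fitplate(obs,g):
    "obs: list of (cam, cornerindex, u, v)"
    from scipy.optimize import least_squares
    f=lambda p:np.concatenate([platepix(c,*p)[i]-[u,v] for c,i,u,v in obs])
    r=least_squares(f,g,x_scale=[1,1,.01],loss='soft_l1');return r.x.round(3),r.fun.round(1)
E
python3 - <<'E'
from h import *
S=load('scene6');D=load('side6')
f=lambda i,u,v:(S,i,u/4+225,v/4+100)
print(fitplate([f(4,375,313),f(5,526,374),f(3,357,402),f(2,497,470)],[-150,10,0]))
print(fitplate([f(4,375,313),f(5,526,374),f(3,357,402),f(2,497,470),(D,3,271/4+250,353/4+130),(D,0,209/4+250,361/4+130)],[-150,10,0]))
E
```

```text
(array([-1.69457e+02,  1.99350e+01,  5.00000e-03]), array([ 0.3,  0.2,  0.1,  1.2, -1.3, -0.6,  0.5, -0.6]))
(array([-1.70752e+02,  1.84570e+01,  9.00000e-03]), array([ 0.1, -0.2, -0.1,  0.7, -1.4, -1. ,  0.4, -1.1,  0.5, -1.6, -0.3,
       -2.3]))
```

```bash
python3 -m jog '[[70,0,0.0055,0,0.05],[70,0,0.0055,0,0.05],[70,0,0.0055,0,0.05],[70,0,0.0055,0,0.05],[70,0,0.0055,0,0.05]]'; python3 -m jog '[[70,0,0.007,0,0],[70,0,0.007,0,0],[70,0,0.007,0,0],[70,0,0.007,0,0],[70,0,0.007,0,0]]';  python3 -m jog '[[70,0,0.007,0,0],[70,0,0.004,0,0],[70,0,0,0,0]]'
python3 - <<'E'
from h import *
c=snap('scene','scene7');crop(c,225,120,200,150,4,'c6');c=snap('side','side7');crop(c,250,130,180,140,4,'c7')
E
```

```text
time_s: 8.5
tcp_pos: [474.8, -8.1, 37.9]
eef_rot: [-2.491, -1.912, 0.001]
ft_force: [-3.3, 1.4, 1.2]
gripper_width: 66.9
time_s: 9.12
tcp_pos: [509.5, -17.5, 38.0]
eef_rot: [-2.491, -1.914, 0.0]
ft_force: [-1.5, 0.4, -1.0]
gripper_width: 67.2
time_s: 9.5
tcp_pos: [520.4, -20.4, 38.4]
eef_rot: [2.491, 1.913, 0.001]
ft_force: [0.7, -0.2, 0.2]
gripper_width: 68.0
```

View pics/c6.png

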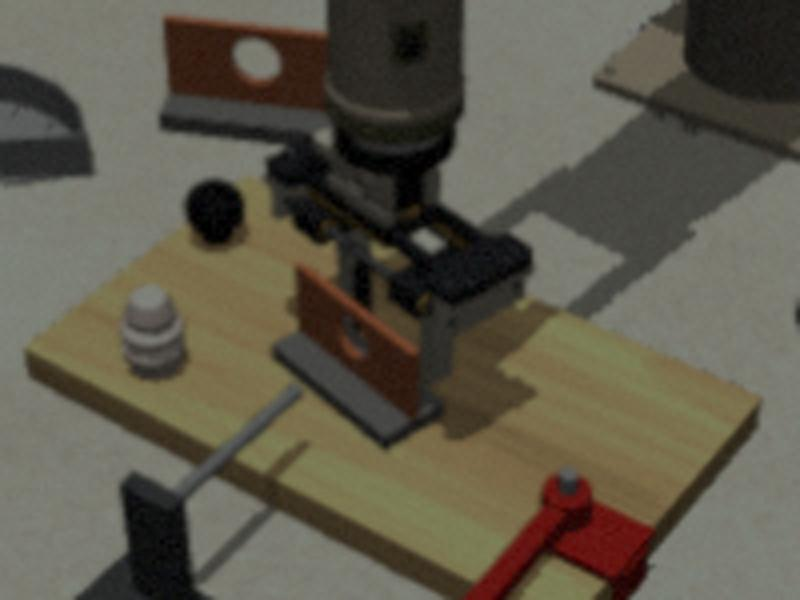

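View pics/c7.png

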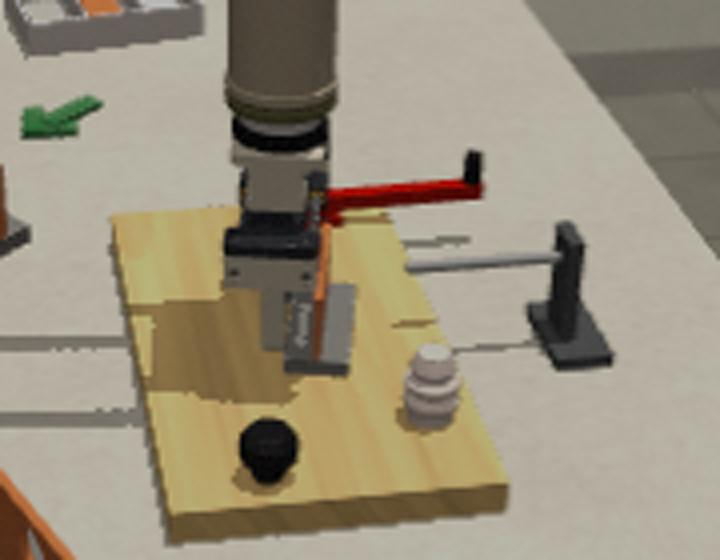

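Run:
```python
from h import *
from bench import arm
S=load('scene7');D=load('side7')
f=lambda i,u,v:(S,i,u/4+225,v/4+120)
d=lambda i,u,v:(D,i,u/4+250,v/4+130)
print(fitplate([f(4,298,265),f(5,420,350),f(3,273,350),f(2,387,440)],[-100,5,-.25]))
print(fitplate([f(4,298,265),f(5,420,350),f(3,273,350),f(2,387,440),d(3,349,364),d(0,287,362),d(2,355,286)],[-100,5,-.25]))
t=arm.get_state()['tcp_pos'];print(inv(t))
```

```text
(array([-99.251,  -3.793,  -0.215]), array([ 0.3, -0. ,  0.4,  0.8, -1.1, -0.5,  0.1, -0.2]))
(array([-99.442,  -4.933,  -0.216]), array([-0. , -0.2,  0. ,  0.6, -1.4, -0.7, -0.3, -0.4,  0.5, -1. , -0.6,
       -1.2, -0.5, -1.3]))
[-135.51782851    1.27426132]
```

```bash
python3 -m jog '[[70,0,0.0035,0,-0.05],[70,0,0.0035,0,-0.05],[70,0,0.0035,0,-0.05],[70,0,0.0035,0,-0.05],[70,0,0.0035,0,-0.05]]'; python3 -m jog '[[70,0,0.0035,0,-0.05],[70,0,0.0035,0,-0.05],[70,0,0.0035,0,-0.05],[70,0,0,0,0]]'
python3 - <<'E'
from h import *
from bench import arm
c=snap('scene','scene8');crop(c,225,120,200,150,4,'c6');c=snap('side','side8');crop(c,250,130,180,140,4,'c7')
t=arm.get_state()['tcp_pos'];print(inv(t))
E
```

```text
time_s: 10.22
tcp_pos: [536.6, -23.3, 38.3]
eef_rot: [-2.232, -2.211, 0.001]
ft_force: [-2.9, -0.9, 1.7]
gripper_width: 67.4
time_s: 10.72
tcp_pos: [547.5, -22.7, 38.3]
eef_rot: [2.062, 2.37, 0.0]
ft_force: [-0.8, -0.9, -0.1]
gripper_width: 67.4
[-108.25676955   -0.69421572]
```

View pics/c6.png

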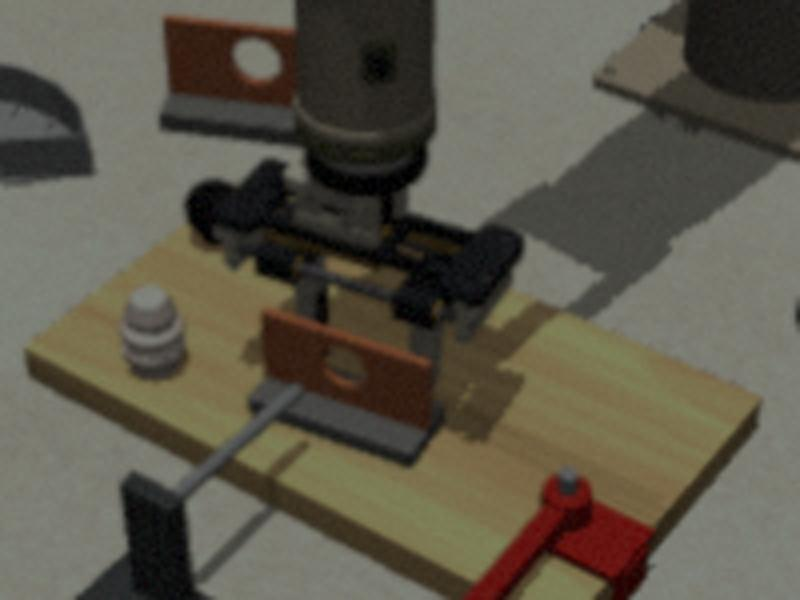

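View pics/c7.png

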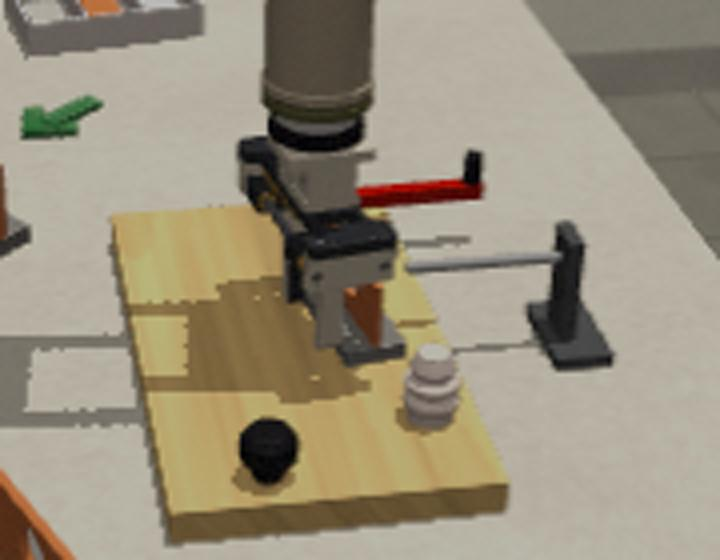

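Run:
```python
from h import *
S=load('scene8');D=load('side8')
f=lambda i,u,v:(S,i,u/4+225,v/4+120)
d=lambda i,u,v:(D,i,u/4+250,v/4+130)
print(fitplate([f(4,264,310),f(5,434,362),f(3,248,396),f(2,408,459)],[-70,-5,.1]))
print(fitplate([f(4,264,310),f(5,434,362),f(3,248,396),f(2,408,459),d(3,405,351),d(0,346,361)],[-70,-5,.1]))
# eye centre
e=tw((0,0,0))
for z in [76]: print(inv(at(S,346/4+225,366/4+120,z)))
```

```text
(array([-73.026,   7.546,   0.143]), array([ 0.4, -0.6, -0.6,  0.5, -0.3,  0.6,  0.5, -0.4]))
(array([-73.212,   6.499,   0.148]), array([ 0. , -0.8, -0.9,  0.2, -0.6,  0.5,  0.3, -0.7,  0.1, -2.4, -0.5,
       -2.3]))
[-73.48687362   7.660138  ]
```

The plate now stands at (-73, 7) with yaw 0.145. I'll turn it back to 0 while advancing.

```bash
python3 -m jog '[[70,0,0.0035,0,0.05],[70,0,0.0035,0,0.05],[70,0,0.0035,0,0.05],[70,0,0.003,0,0],[70,0,0,0,0]]'
python3 - <<'E'
from h import *
from bench import arm
c=snap('scene','scene9');crop(c,225,120,200,150,4,'c6');c=snap('side','side9');crop(c,300,170,120,90,6,'c7')
t=arm.get_state();print(inv(t['tcp_pos']),t['eef_rot'])
E
```

```text
time_s: 11.45
tcp_pos: [560.9, -21.6, 38.1]
eef_rot: [2.232, 2.21, 0.0]
ft_force: [-1.2, -0.6, 0.4]
gripper_width: 67.5
[-94.74868711   0.44968771] [2.23273841e+00 2.20990819e+00 3.55541976e-04]
```

View pics/c6.png

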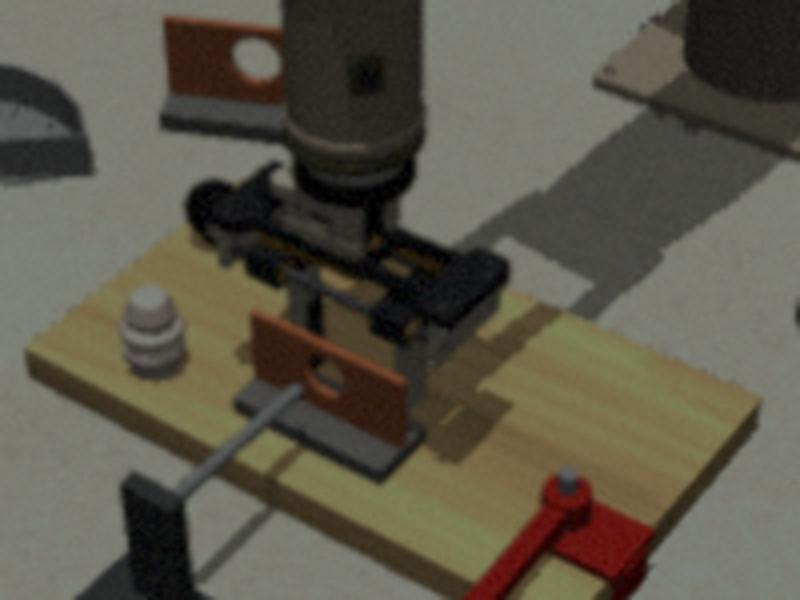

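View pics/c7.png

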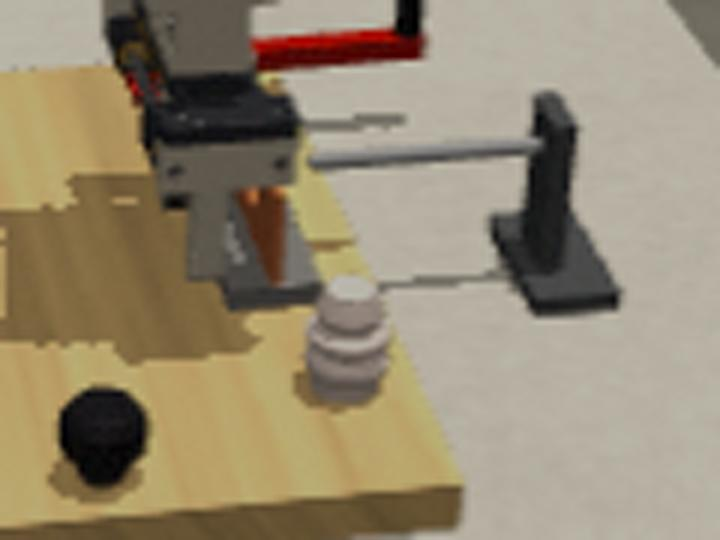

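Run:
```python
from h import *
S=load('scene9');D=load('side9')
f=lambda i,u,v:(S,i,u/4+225,v/4+120)
d=lambda i,u,v:(D,i,u/6+300,v/6+170)
print(fitplate([f(4,252,311),f(5,405,375),f(3,235,405),f(2,380,474)],[-60,3,0]))
print(fitplate([f(4,252,311),f(5,405,375),f(3,235,405),f(2,380,474),d(0,230,307)],[-60,3,0]))
print(inv(at(S,325/4+225,374/4+120,76)), proj(S,tw((-30,0,83))),(301/4+225,390/4+120))
```

```text
(array([-5.8067e+01,  3.2360e+00,  3.4000e-02]), array([-0. ,  0.1,  0.5,  1.4, -1.4, -1. ,  0.3, -0.3]))
(array([-5.8664e+01,  2.4710e+00,  3.6000e-02]), array([-0.2, -0.1,  0.5,  1.1, -1.5, -1.2,  0.3, -0.6,  0.1, -3.1]))
[-59.46338653   1.38495724] [[298.64804062 217.52764092]] (300.25, 217.5)
```

Plate at (-58.5, 2.5) with yaw about 0.02, well inside the eye's ±11 mm. Next a straight push, checking after the eye passes the tip.

```bash
python3 -m jog '[[70,0,0.006,0,0.01],[70,0,0.006,0,0],[70,0,0.006,0,0],[70,0,0.006,0,0],[70,0,0.006,0,0]]';python3 -m jog '[[70,0,0.006,0,0],[70,0,0.006,0,0],[70,0,0,0,0]]'
python3 - <<'E'
from h import *
from bench import arm
c=snap('scene','scene10');crop(c,225,120,200,150,4,'c6');c=snap('side','side10');crop(c,300,150,120,90,6,'c7')
t=arm.get_state();print(inv(t['tcp_pos']),t['eef_rot'])
E
```

```text
time_s: 12.18
tcp_pos: [591.2, -22.3, 38.0]
eef_rot: [-2.244, -2.198, 0.0]
ft_force: [-1.6, -0.3, -1.0]
gripper_width: 67.6
time_s: 12.55
tcp_pos: [603.7, -22.6, 38.5]
eef_rot: [2.244, 2.198, 0.001]
ft_force: [-0.3, -0.7, -0.3]
gripper_width: 67.6
[-52.26057658   0.08919635] [2.24385842e+00 2.19765638e+00 1.09849179e-03]
```

View pics/c6.png

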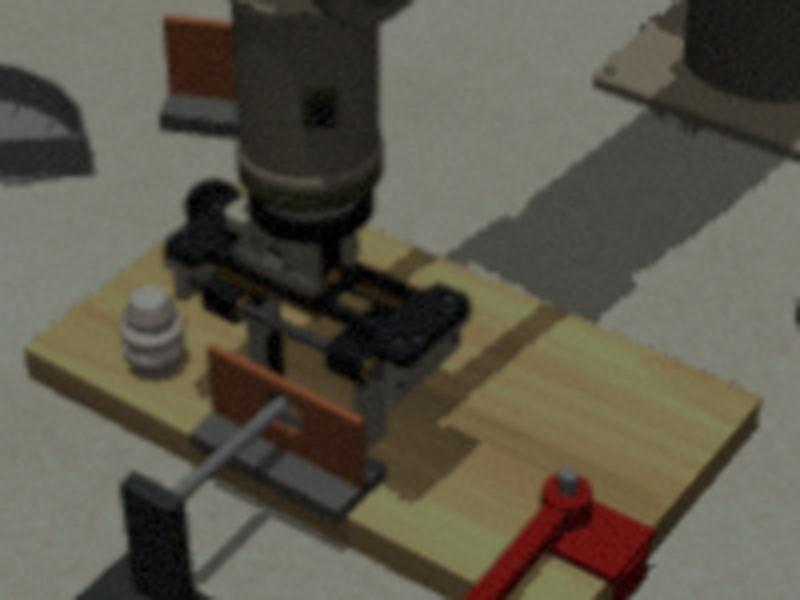

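View pics/c7.png

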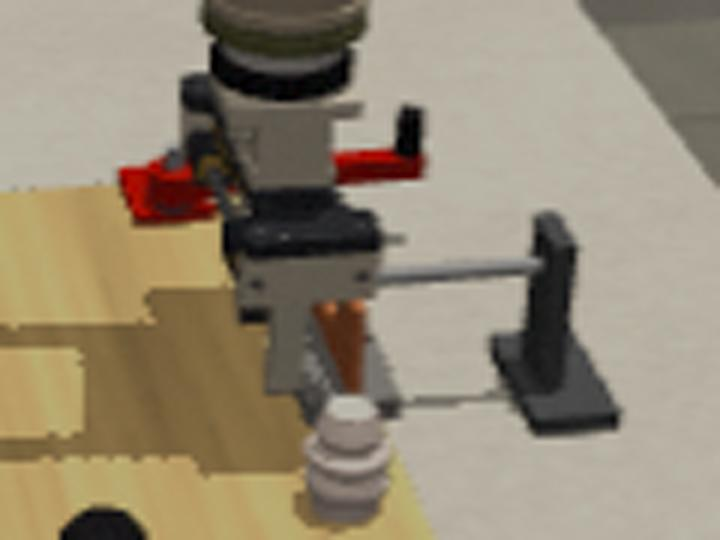

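The peg now runs through the eye, with the plate origin at about -16. I'll retreat a touch, lower the fingers 4 mm so they'll still meet the foot after it drops, and push on slowly.

```bash
python3 -m jog '[[70,0,-0.003,0,0],[70,0,0,0.004,0],[70,0,0.004,0,0],[70,0,0.004,0,0],[70,0,0.004,0,0]]';python3 -m jog '[[70,0,0.004,0,0],[70,0,0.004,0,0],[70,0,0.004,0,0],[70,0,0.004,0,0],[70,0,0,0,0]]'
python3 - <<'E'
from h import *
from bench import arm
c=snap('scene','scene11');crop(c,225,120,200,150,4,'c6');c=snap('side','side11');crop(c,300,150,120,90,6,'c7')
t=arm.get_state();print(inv(t['tcp_pos']),t['tcp_pos'][2])
E
```

```text
time_s: 13.28
tcp_pos: [611.7, -22.7, 33.8]
eef_rot: [-2.244, -2.198, 0.001]
ft_force: [-1.9, 0.4, -0.5]
gripper_width: 67.6
time_s: 13.9
tcp_pos: [628.7, -23.1, 34.4]
eef_rot: [2.244, 2.197, 0.002]
ft_force: [-0.3, 0.3, -0.1]
gripper_width: 67.3
[-27.28884318  -0.09312509] 34.3082277632117
```

View pics/c6.png

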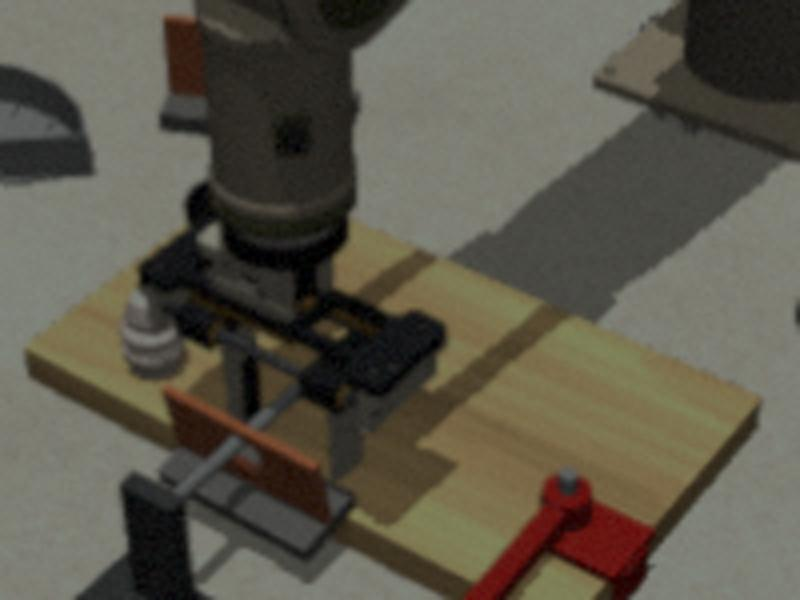

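View pics/c7.png

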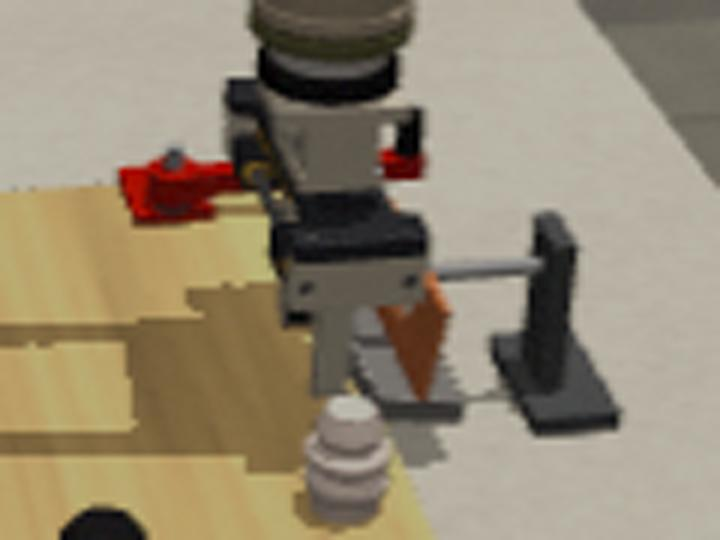

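The plate has tipped forward onto the peg, and the foot's rear still rests on the edge. Pushing on slowly.

```bash
python3 -m jog '[[70,0,0.004,0,0],[70,0,0.004,0,0],[70,0,0.004,0,0],[70,0,0.004,0,0],[70,0,0,0,0]]'
python3 - <<'E'
from h import *
from bench import arm
c=snap('scene','scene12');crop(c,225,140,130,100,6,'c6');c=snap('side','side12');crop(c,300,150,120,90,6,'c7')
t=arm.get_state();print(inv(t['tcp_pos']),t['tcp_pos'][2])
E
```

```text
time_s: 14.62
tcp_pos: [644.1, -23.4, 34.0]
eef_rot: [2.244, 2.198, 0.0]
ft_force: [0.5, 0.3, 0.4]
gripper_width: 67.7
[-11.56520228  -0.25944045] 34.2271233758089
```

View pics/c6.png

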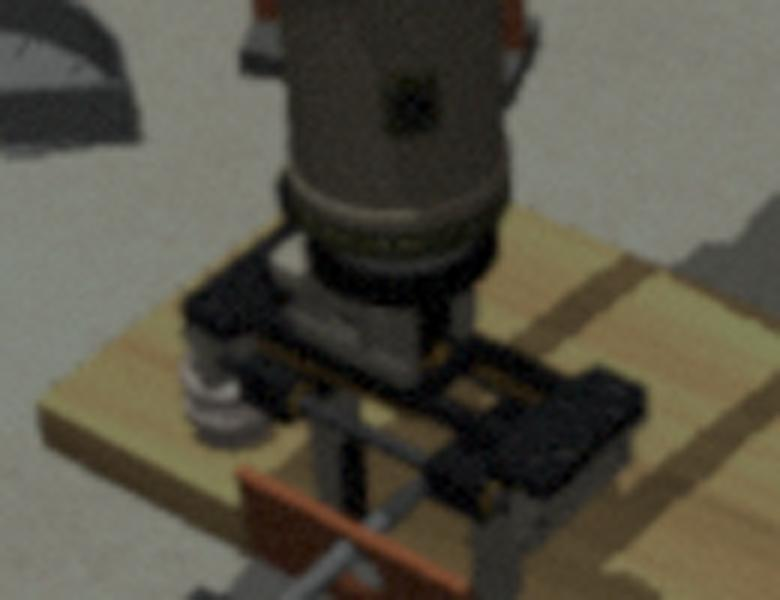

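View pics/c7.png

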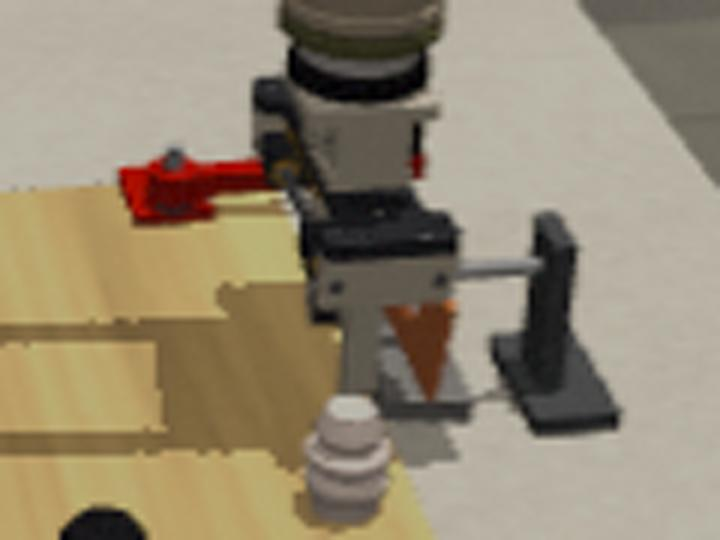

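```bash
python3 -m jog '[[70,0,0.004,0,0],[70,0,0.004,0,0],[70,0,0.004,0,0],[70,0,0,0,0]]'
python3 -m jog '[[70,0,-0.005,0,0],[70,0,-0.015,0,0],[70,0,-0.03,0,0],[70,0,-0.05,0,0],[70,0,-0.05,0,0]]'
python3 - <<'E'
from h import *
from bench import arm
c=snap('scene','scene13');crop(c,225,160,130,100,6,'c6');c=snap('side','side13');crop(c,300,150,120,90,6,'c7')
t=arm.get_state();print(inv(t['tcp_pos']),t['tcp_pos'][2])
E
```

```text
time_s: 15.22
tcp_pos: [656.3, -23.6, 34.3]
eef_rot: [2.244, 2.198, 0.0]
ft_force: [-0.4, 0.2, 0.4]
gripper_width: 67.5
time_s: 15.85
tcp_pos: [504.2, -20.4, 34.0]
eef_rot: [2.244, 2.198, 0.0]
ft_force: [-0.9, -0.5, 0.5]
gripper_width: 67.6
[-157.25302466    1.59498977] 31.33948594062456
```

View pics/c6.png

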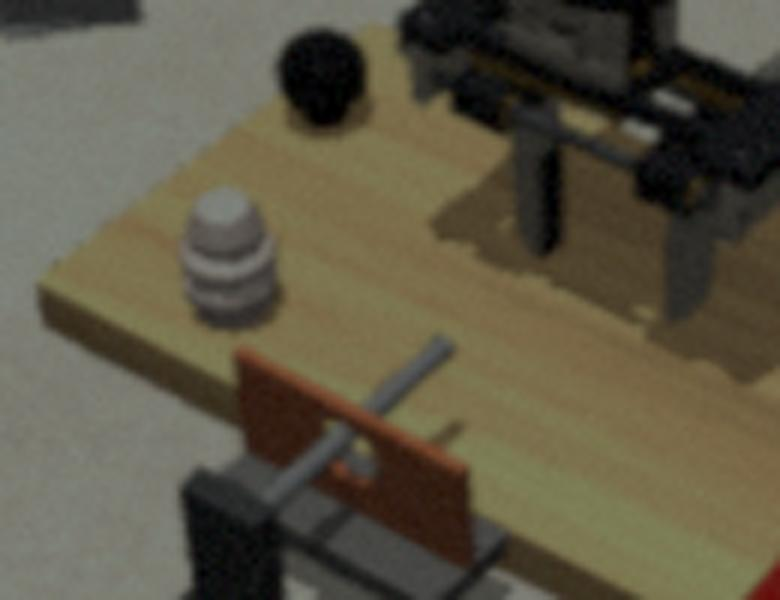

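View pics/c7.png

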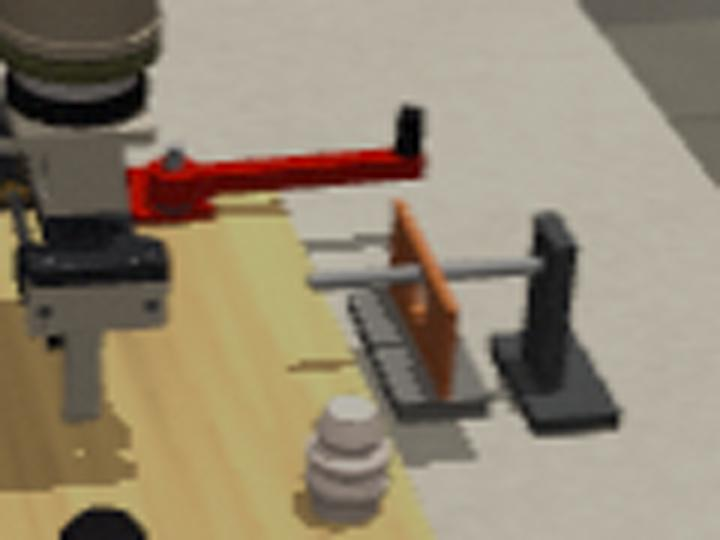

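The plate hangs from the peg past the edge and the fingers have withdrawn. I'll rise clear, then check the clearance and that it's at rest.

```bash
python3 -m jog '[[70,0,0,-0.05,0],[70,0,0,-0.06,0],[70,0,-0.03,-0.06,0],[70,0,0,0,0],[70,0,0,0,0]]'
python3 - <<'E'
from h import *
c=snap('scene','scene14');crop(c,245,180,100,80,8,'c6');d=snap('side','side14');crop(d,330,160,80,70,8,'c7')
a=load('side13')['image'][170:240,345:410].astype(int);b=d['image'][170:240,345:410].astype(int);print(abs(a-b).max(),abs(a-b).mean())
E
```

```text
time_s: 16.58
tcp_pos: [478.0, -19.9, 200.0]
eef_rot: [2.244, 2.198, 0.001]
ft_force: [-1.0, 0.1, -0.1]
gripper_width: 67.6
13 0.8054945054945055
```

View pics/c6.png

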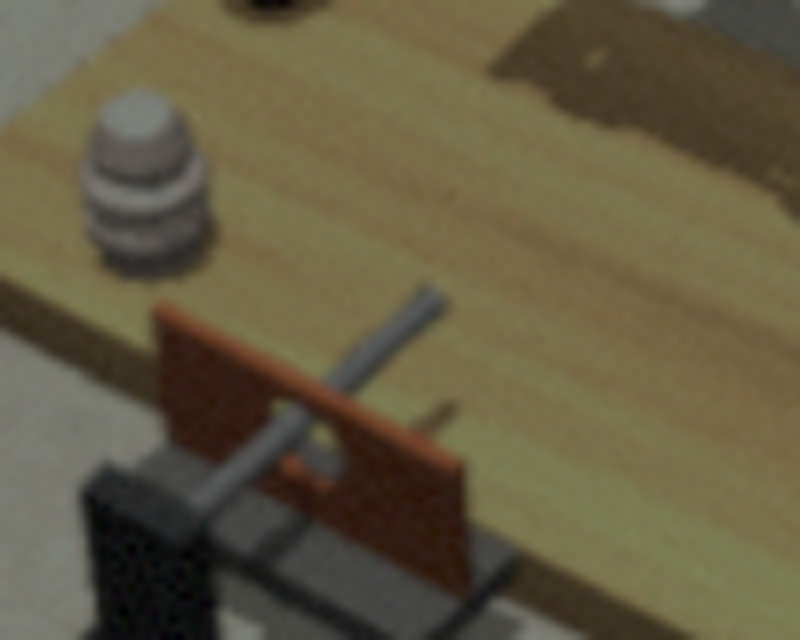

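View pics/c7.png

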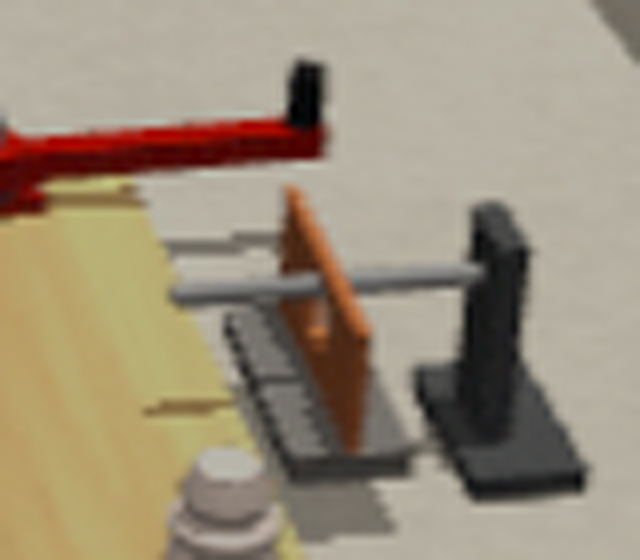

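View pics/scene14.png

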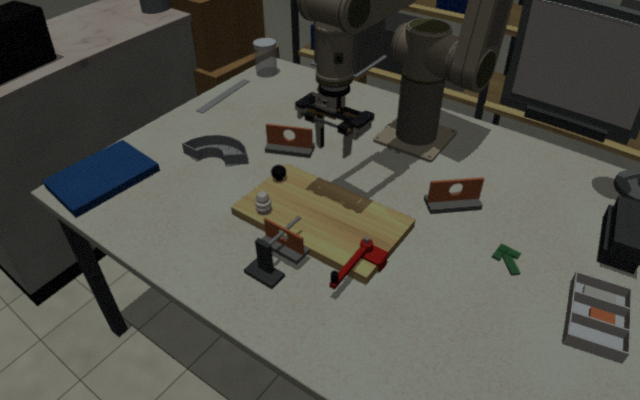

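Run:
```python
from h import *
d=load('side14');s=load('scene14')
for u,v in [(227,320),(293,462),(412,458)]: print('foot top',inv(at(d,u/8+330,v/8+160,40)).round(1))
for u,v in [(287,190),(365,330)]: print('plate top D',inv(at(d,u/8+330,v/8+160,96)).round(1))
for u,v in [(155,305),(465,462)]: print('plate top S',inv(at(s,u/8+245,v/8+180,96)).round(1))
g=inv(at(d,305/8+330,65/8+160,88));print('grip',g,np.arctan2(g[0]+70,175-g[1]))
for n,i in [('ins S',(263.6,193)),]: print(n,inv(at(s,*i,90)).round(1))
a=load('scene0')['image'].astype(int);b=s['image'].astype(int)
for n,(x,y,w,h) in dict(ins=(252,188,22,30),knob=(270,163,18,20),dish=(180,130,70,38),arrow=(488,240,38,38)).items(): print(n,abs(a-b)[y:y+h,x:x+w].max(),abs(a-b)[y:y+h,x:x+w].mean().round(2))
```

```text
foot top [ 7.9 46.2]
foot top [  8.  -63.7]
foot top [ 55.9 -67.7]
plate top D [32.4 55. ]
plate top D [ 34.5 -58.5]
plate top S [ 32.5 -58.3]
plate top S [31.2 61.6]
grip [ 73.64270243 179.43304171] 1.601648121136463
ins S [ -46.2 -130.2]
ins 16 1.85
knob 15 2.98
dish 12 2.03
arrow 12 1.93
```

Everything checks out: the clamp is at 1.60 rad, the foot clears the edge by about 8 mm, and the plate is still between frames. Handing in.

```bash
python3 -c "
from bench import arm
print(arm.sign_off())"
```

```text
the job is handed in; nothing more can be done
None
```

The job is done and handed in at about 17 s of the 72 s allowed. The clamp arm is fully back and the copper plate hangs from the peg, clear of the shelf.

- **Clamp:** I swung the arm back with shut fingers until it met its stop. The force peaked at about 18 N there, and it measures 1.60 rad in the pictures.
- **Plate:** I pushed its foot from behind with two spread fingers. I steered it straight and onto the lane, ran the eye onto the peg, then pushed it on over the edge. I never gripped or lifted it, and pushing readings stayed under about 5 N.

Last checks:
- **Position:** the plate sits about 33 mm past the edge (it needs over 26), and its foot clears the shelf by about 8 mm. It stopped a little short of the 45–50 mm I aimed for.
- **At rest:** the plate showed no change beyond image noise between pictures 0.7 s apart.
- **Other items:** the insulator, knob, dish and arrow showed no change against the first picture beyond image noise.
- **Disagreement:** scene and side views agreed on the plate to 1–3 mm, except that one foot corner read short along the shelf's length, probably a misread pixel.

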